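Start the carver's honing machine at the fourth click

ROBOT

A 7-joint arm with a two-finger parallel gripper is mounted at the origin on the work surface. World frame = base frame: x ahead of the robot, y to its left, z up, the work surface at z = 0. Lengths are in m, angles in degrees, forces in N, time in s.
With the tool pointing down it reaches from about 0.4 to 0.9 m from the base axis. Payload 5.5 kg.
Tool frame: the origin (TCP) lies at the very end of the fingers, on their centre line; the grasp point (between the pads) lies 19 mm behind it; z points along the fingers, y is the line along which they close (so a half turn about z gives the same grasp; the last joint's range is limited). The gripper opens to 85 mm and grips with 20 to 120 N. Pads are 22 mm wide; open, the fingers measure 114 mm over their backs; the gripper's body (76 mm by 85 mm) begins 54 mm behind the grasp point. The pads swing forward as they close: fully open they stand 13 mm farther back than shut.
Start: joints at [-52.93, 28.699, -24.465, 88.831, 12.651, 65.22, -12.049], TCP at [0.243, 0.603, 0.231] pointing down, gripper open.
Joint ranges: [-164.97, 164.97], [-17.58, 116.51], [-87.97, 89.64], [11.32, 138.91], [-80.73, 260.73], [10.89, 115.49], [-147.41, 147.41]. Speed limits (degrees/s): [147.25, 147.25, 180, 180, 180, 180, 180].

INTERFACE

Orientations are given as [roll, pitch, yaw] about the fixed x, y, z axes, in that order (R = Rz(yaw) Ry(pitch) Rx(roll)).
In Python, from workcell import arm, vision gives the robot as it stands.
- The arm moves only by the shell command python3 -m crank 'ROWS' [OPENING] [FORCE]. ROWS is text: rows parted by semicolons, each of 6 numbers parted by spaces: the shift along the tool's x, y, z in m, then the turn, a rotation vector about the tool's x, y, z in degrees. A call has 1 to 12 rows; each row shifts and turns the commanded pose from where the row before left it, along the tool's axes as they then stand; what a row does not reach is not made up. A row lasts 1/12 s, in which the tool goes at most 41.7 mm and 7.16 degrees, less where a joint would pass 70% of its speed; a pose out of reach is approached as far as the arm can. A call with a gripper value outside its range is refused whole. OPENING is the closure, from -1 (fully open) to 1 (shut), set as the call begins (- or left out, the last holds). The fingers move at their own pace and stop on an object; FORCE is the grip in N (left out, the last holds). Time passes only in rows, so rows that do not move let the fingers close. It gives the time, the measured TCP pose, the force, the opening and the grip force at its end, in the units of the state.
- arm.sense(): the state, without advancing time (a new reading comes with each control period).
- vision.snapshot(name): name is "side" or "top"; returns (picture, depth): 384x512x3 uint8, red, green, blue; 384x512 float32, m along the optical axis (not along the pixel's ray), 0 where there is no reading.
- vision.camera_info(name): a dict with "mtx" (3x3 intrinsics, pixels), "rvec" (rotation vector, rad) and "tvec" (3), from world to camera coordinates, as OpenCV has them. Camera axes: x right, y down, z forward; pixel columns grow to the right and rows downward; lengths in m; the calibration is good to about 2 mm. A picture is of the moment at which its call begins. camera_info takes no time and is no camera call.
- arm.sign_off(): hands the job in; it is judged then, once.
The state is a dict: "clock": time; "q": joint angles; "qd": joint speeds; "joint_torque": joint torques, N m; "eef_pos": TCP position; "tcp_rot": TCP orientation; "wrist_force": force on the tool from outside, world axes, zero at the start; "torque": the same for the moment, N m; "gripper_width": finger opening in m; "finger_force": force on a finger pad.
Only numpy, scipy, OpenCV 4.12 (cv2) and the standard library are available. Lean on these libraries where they do the work, as an engineer would, in place of code of your own. Each camera call takes 0.05 s, during which the arm holds its last target. There are 200 camera calls.

TASK

Set the gouge-honing machine running by fingertip: push the winged speed dial back until it rests at its off stop, then press the start button on the separate small box fully down and let it come up, then push the dial up from off, counting four clicks, and leave it resting on the fourth click. Only push and press: do not pinch the dial's wing, never press start while the dial is away from off, and leave the carving tools and other things on the bench where they are.

Things in the scene. Friction and masses are not known exactly. Their poses are not given: they have to be found in the camera images.
- machine: Honing machine fixed to the bench (place and yaw vary): grey housing 150 x 150 mm, 60 mm high, flat top. Origin: centre of its underside; +x is its back, where a fixed honing wheel (90 mm diameter, top 95 mm up) stands 125 mm behind the origin. Dial axis: vertical, 15 mm in front of the origin. Flat marks 47 mm from that axis: a bar at the front (-x) is off, then 8 dots clockwise 30 degrees apart.
- dial (a joint): Dial angle, rad: 0 at off (wing to the machine's -x), growing clockwise seen from above; wing direction in the machine frame = pi minus this. Sprung clicks every 0.524 rad: off = 0, clicks 1 to 8; hard stops just past off and click 8. Let go, it snaps to the nearest click; pushed past half-way it jumps to the next. Starts on any click from 1 to 8. Needs about 0.06 N m (2 to 3 N at 25 mm).
- dial_axis (a point): Point on the dial's axis at the height of the wing's crown, 99 mm above the bench. The dial is black: a skirt disc 66 mm diameter, its top 67 mm above the bench, a round hub 22 mm diameter up to 91 mm, and one upright wing from the hub outwards.
- dial_tip (a point): Pointing end of the wing's crown, 38 mm from the axis, 99 mm above the bench. The wing runs radially from the hub to 38 mm from the axis, is 16 mm thick, its flat sides reach from 67 to 93 mm above the bench; a crown ridge 6 mm thick with a white line stands on it up to 99 mm. Pushing on the side that faces clockwise (from above) turns it towards off.
- start_box: Grey start box fixed to the bench (position and yaw vary; it may stand to the left or the right of the machine), 90 x 90 mm, 45 mm high. Origin: centre of its underside. One round button in the middle of its top.
- start_top (a point): Centre of the top of the round grey start button, 30 mm diameter, in a black collar 46 mm diameter; 67 mm above the bench when up, the collar's top at 57 mm.
- start (a joint): Travel of the start button, 0 up to 0.006 m fully down; sprung, about 5 N at the bottom; comes up by itself.
- gouge_long: Bystander: loose gouge, wooden handle 130 x 24 x 24 mm with steel shank along its +x, 235 mm in all, lying. Origin under the middle of the handle.
- gouge_short: Bystander: loose gouge, dark handle 100 x 24 x 24 mm, 185 mm in all, lying. Origin under the middle of the handle.
- gouge_wide: Bystander: loose gouge, light handle 120 x 24 x 24 mm, 215 mm in all, lying. Origin under the middle of the handle.
- tin: Bystander: loose metal tin of honing paste, 52 mm diameter, 45 mm high, standing between machine and start box. Origin: centre of its underside.
- oilstone: Bystander: loose oilstone 150 x 50 x 25 mm. Origin: centre of its underside.
- mallet: Bystander: loose round carver's mallet standing on its head, 84 mm diameter, 212 mm high. Origin: centre of its underside.
- offcut: Bystander: loose wood offcut 60 x 40 x 30 mm. Origin: centre of its underside.
Not all that is in view belongs to the job. There is more than one size of the start_box; the job needs the largest.

How it is judged (in metres and radians):
On the way, in this order (a step that is already met when the one before it is completed fails the run):
1. the dial rests at its off stop (value of joint dial below 0.13 rad and value of joint start below 0.0015 m), for 0.2 s.
2. start is pressed fully down with the dial at off (value of joint start above 0.0045 m and value of joint dial below 0.2 rad), for 0.05 s.
3. the button is up again with the dial still at off (value of joint start below 0.0015 m and value of joint dial below 0.2 rad), for 0.1 s.
4. the dial rests on the fourth click (value of joint dial between 1.95 and 2.24 rad and contact force between the fingers and machine below 0.2 N), for 0.2 s.
At the end, for the whole second after the job is handed in: The dial rests on the fourth click from off (2.094 rad, within 0.145), the start button is up (value of joint dial between 1.95 and 2.24 rad and velocity of joint dial between -0.1 and 0.1 rad/s and value of joint start below 0.0015 m); the robot touches nothing.
It fails at once if the start button is pressed (over 3 mm) while the dial is more than 0.3 rad from off (value of joint start above 0.003 m and value of joint dial above 0.3 rad).
It fails at once if the dial's wing is pinched: more than 1.5 N on both of its sides at once (contact force between the fingers and dial_c3 above 1.5 N and contact force between the fingers and dial_c4 above 1.5 N).
It fails at once if a bystander is moved more than 25 mm or lifted (distance of any of gouge_long, gouge_short, gouge_wide, tin, oilstone, mallet, offcut from where it was at the start of the episode above 0.025 m).
It also fails if it takes over 72 s, if anything falls off the work surface, if the arm or the gripper's body presses on something with over 40 N, if the wrist force passes 120 N, or if a joint passes its speed limit or range.

## Working session

There is one attempt and no reset: what is moved stays moved. The work goes in short steps, Python scripts to look and compute and a shell command to move; the robot and the scene stay as the last step left them, time stands still between calls to the robot, and variables do not carry over. Pictures are saved under pics/ and viewed, at most 10 in all, crops included, and the job is handed in when it is done.

```bash
mkdir -p pics
cat > h.py <<'E'
import numpy as np, cv2
from workcell import arm, vision
from scipy.spatial.transform import Rotation as R
def snap(n,f):
    p,d=vision.snapshot(n); cv2.imwrite(f'pics/{f}.png',cv2.cvtColor(p,cv2.COLOR_RGB2BGR)); np.save(f'pics/{f}.npy',d); return p,d
def cam(n):
    c=vision.camera_info(n); return np.array(c['mtx'],float),cv2.Rodrigues(np.array(c['rvec'],float))[0],np.array(c['tvec'],float).ravel()
def atz(n,u,v,z):
    K,Rm,t=cam(n); r=Rm.T@np.linalg.solve(K,[u,v,1]); o=-Rm.T@t; return o+r*(z-o[2])/r[2]
def pt(n,u,v,d):
    K,Rm,t=cam(n); return Rm.T@(np.linalg.solve(K,[u,v,1])*d[int(round(v)),int(round(u))]-t)
E
python3 - <<'E'
from h import *
print(arm.sense())
for n in('top','side'):
    p,d=snap(n,n+'0'); K,Rm,t=cam(n); print(n,-Rm.T@t,K[0,0])
E
```

```text
{'clock': 0.0, 'q': array([-52.92947651,  28.7524578 , -24.45542007,  88.8921694 ,
        12.65063231,  65.22017748, -12.0486096 ]), 'qd': array([ 0.00401462,  0.01211834,  0.00167547, -0.03938794, -0.0496642 ,
        0.0310736 , -0.03904645]), 'joint_torque': array([ 2.95360860e-05, -5.69522703e+01, -5.81655979e+00, -2.80948126e+01,
        1.05139180e-02,  1.16769751e-02,  2.49588442e-05]), 'eef_pos': array([0.24314917, 0.6020536 , 0.23027227]), 'tcp_rot': array([-1.79888907e+02, -4.50958698e-03,  1.58015396e+02]), 'wrist_force': array([ 0.44104245, -0.46706093, -0.30621265]), 'torque': array([-0.03950562,  0.0121617 , -0.0140927 ]), 'finger_force': 0.0, 'gripper_width': 0.08532956139505814}
top [ 0.3856566  -0.00769268  1.10901147] 361.8023905666311
side [ 0.20913214 -0.94058203  0.84878511] 444.38007346210077
```

View pics/top0.png

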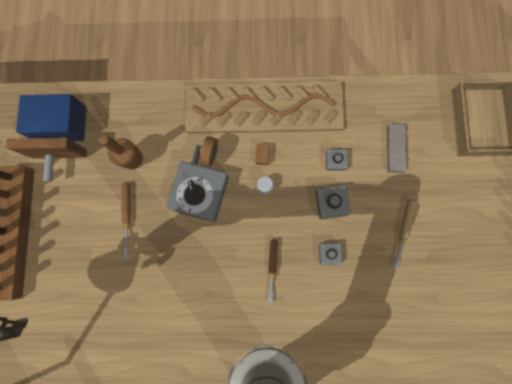

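View pics/side0.png

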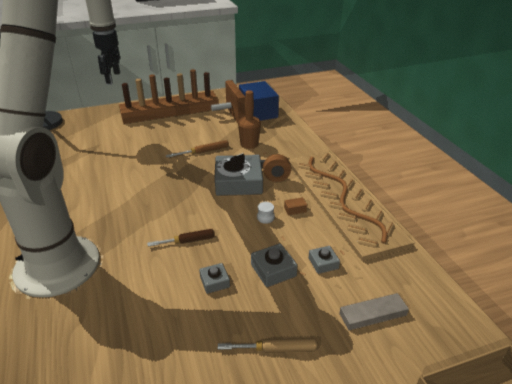

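The top view shows the machine at about (198,190) with its wheel at (207,151), the dial at about (193,193), the largest start box at (333,201) and the tin at (265,184). The base is at the bottom, so x runs up the picture and y to the left. I'll enlarge the crop.

Run:
```python
from h import *
i=cv2.imread('pics/top0.png'); a=cv2.resize(i[155:230,160:235],None,fx=8,fy=8,interpolation=cv2.INTER_CUBIC); cv2.imwrite('pics/c1.png',a)
i=cv2.imread('pics/top0.png'); b=cv2.resize(i[180:225,310:355],None,fx=8,fy=8,interpolation=cv2.INTER_CUBIC)
cv2.imwrite('pics/c2.png',b)
d=np.load('pics/top0.npy')
for u,v in [(215,175),(198,212),(193,190),(333,202),(324,192)]: print(u,v,pt('top',u,v,d))
```

```text
215 175 [0.60916809 0.14824157 0.05971885]
198 212 [0.49941465 0.19735297 0.0591718 ]
193 190 [0.55942708 0.20643132 0.09192622]
333 202 [ 0.52218514 -0.19535159  0.06815993]
324 192 [ 0.55553331 -0.17440891  0.04455904]
```

View pics/c1.png

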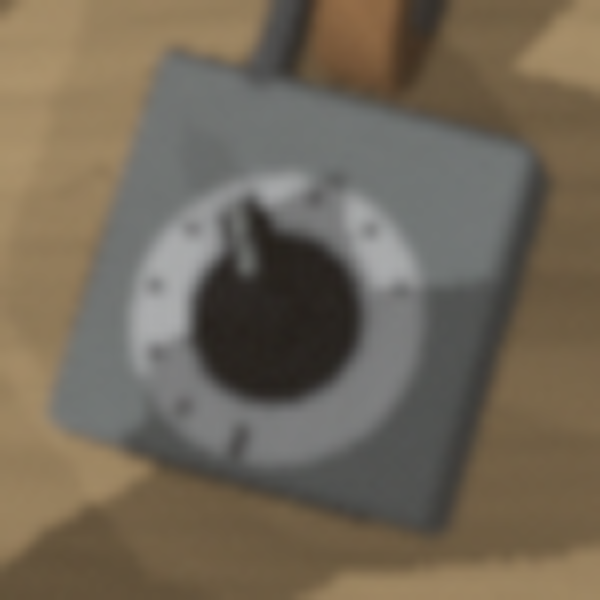

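View pics/c2.png

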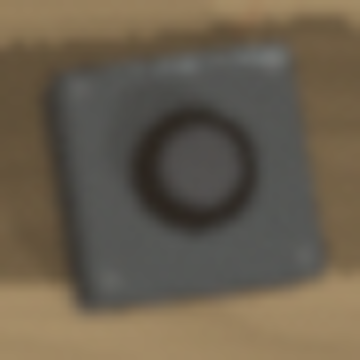

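c1 shows the off bar at (240,443), dots 1 to 8 from (183,407) clockwise round to (402,288), and the white line from (250,270) to (232,210). c2 shows the button's top at (197,168).

Run:
```python
from h import *
from scipy.optimize import least_squares
f=lambda c,o,z:atz('top',o[0]+(c[0]+.5)/8-.5,o[1]+(c[1]+.5)/8-.5,z)
M=[(240,443),(183,407),(157,353),(155,285),(193,230),(315,197),(370,230),(402,288)]
P=np.array([f(m,(160,155),.06)[:2] for m in M]); k=np.array([0,1,2,3,4,6,7,8])*np.pi/6
res=lambda q:(q[:2]+.047*np.c_[np.cos(q[2]+np.pi-k),np.sin(q[2]+np.pi-k)]-P).ravel()
s=least_squares(res,[.55,.2,-.2]); print(s.x,np.degrees(s.x[2]),abs(s.fun).max())
C=np.array([f(m,(160,155),.06)[:2] for m in [(173,52),(543,150),(440,530),(52,425)]]);print(C.mean(0)-.015*np.array([np.cos(s.x[2]),np.sin(s.x[2])]),[np.linalg.norm(C[i]-C[i-1]) for i in range(4)])
for m in[(250,270),(232,210)]:
    v=f(m,(160,155),.099)[:2]-s.x[:2]; a=(np.pi-(np.arctan2(v[1],v[0])-s.x[2]))%(2*np.pi); print(np.linalg.norm(v),a/(np.pi/6))
print('start',f((197,168),(310,180),.067))
C=np.array([f(m,(310,180),.045)[:2] for m in [(60,75),(288,45),(325,270),(85,305)]]);print(C.mean(0),[np.linalg.norm(C[i]-C[i-1]) for i in range(4)])
```

```text
[ 0.55151071  0.20906928 -0.28124702] -16.11426742244176 0.00103056242136218
[0.5489312  0.20460554] [np.float64(0.14618624092566607), np.float64(0.14496061144294714), np.float64(0.14551693388598785), np.float64(0.1492017761892822)]
0.011896936388495066 5.101049767651206
0.03479619361868485 4.954514580370748
start [ 0.52647306 -0.19915177  0.067     ]
[ 0.52762397 -0.20031154] [np.float64(0.08576062621450412), np.float64(0.08512149455298267), np.float64(0.08434953192004067), np.float64(0.08864900760378044)]
```

The axis is at about (0.551,0.208), the machine's yaw is -16.1°, and the dial sits on click 5, so the wing points to world 13.9°. With tool yaw equal to the wing direction, tool +y is the clockwise side. I'll first move near the dial at height.

```bash
cat >> h.py <<'E'
AX=np.array([.551,.208]); 
def rem(x,y,z,yaw):
    s=arm.sense(); p=s['eef_pos']; Rt=R.from_euler('xyz',s['tcp_rot'],degrees=True)
    Rg=R.from_euler('xyz',[180,0,yaw],degrees=True)
    print('t',round(s['clock'],2),'p',p.round(4),'rpy',s['tcp_rot'].round(1),'q',s['q'].round(0),'F',s['wrist_force'].round(1),'w',round(s['gripper_width'],4))
    print('shift now-frame',Rt.inv().apply(np.array([x,y,z])-p).round(4),'goal-frame',Rg.inv().apply(np.array([x,y,z])-p).round(4),'turn',(Rt.inv()*Rg).as_rotvec(degrees=True).round(1))
def dial(r,t,z,phi):  # tool x radial r, tool y t (cw side)
    c,s=np.cos(np.radians(phi)),np.sin(np.radians(phi)); rem(*(AX+r*np.array([c,s])+t*np.array([s,-c])),z,phi)
E
python3 -c "
from h import *
dial(.03,.032,.2,14)"
```

```text
t 0.1 p [0.2432 0.6021 0.2304] rpy [-179.9   -0.   158. ] q [-53.  29. -24.  89.  13.  65. -12.] F [ 0.1  0.1 -0.6] w 0.0852
shift now-frame [-0.4761 -0.2584  0.0308] goal-frame [0.2333 0.4889 0.0304] turn [-0.00e+00  1.00e-01  1.44e+02]
```

```bash
python3 -m crank '-0.034 -0.0185 0 0 0 0;-0.034 -0.0185 0 0 0 0;-0.034 -0.0185 0 0 0 0;-0.034 -0.0185 0 0 0 0;-0.034 -0.0185 0 0 0 0;-0.034 -0.0185 0 0 0 0;-0.034 -0.0185 0 0 0 0;-0.034 -0.0185 0 0 0 0;-0.034 -0.0185 0 0 0 0;-0.034 -0.0185 0 0 0 0;-0.034 -0.0185 0 0 0 0;-0.034 -0.0185 0 0 0 0' 1 20
python3 -m crank '-0.034 -0.0185 0 0 0 0;-0.034 -0.0185 0 0 0 0;0 0 0 0 0 6;0 0 0 0 0 6;0 0 0 0 0 6;0 0 0 0 0 6;0 0 0 0 0 6;0 0 0 0 0 6;0 0 0 0 0 6;0 0 0 0 0 6;0 0 0 0 0 6;0 0 0 0 0 6'
python3 -m crank '0 0 0 0 0 6;0 0 0 0 0 6;0 0 0 0 0 6;0 0 0 0 0 6;0 0 0 0 0 6;0 0 0 0 0 6;0 0 0 0 0 6;0 0 0 0 0 6;0 0 0 0 0 6;0 0 0 0 0 6;0 0 0 0 0 6;0 0 0 0 0 6'
python3 -c "
from h import *
dial(.03,.032,.2,14)"
```

```text
clock: 1.1
eef_pos: [0.5392, 0.2423, 0.231]
tcp_rot: [-180.0, -0.0, 158.0]
wrist_force: [0.3, 1.3, -0.5]
gripper_width: 0.0002
finger_force: 0.0
clock: 2.1
eef_pos: [0.5873, 0.1842, 0.2307]
tcp_rot: [-179.9, 0.0, 97.7]
wrist_force: [-0.2, 0.1, -0.4]
gripper_width: 0.0001
finger_force: 0.0
clock: 3.1
eef_pos: [0.5873, 0.1843, 0.2307]
tcp_rot: [-180.0, 0.1, 25.7]
wrist_force: [-0.7, 0.9, 1.1]
gripper_width: 0.0003
finger_force: 0.0
t 3.1 p [0.5873 0.1843 0.2307] rpy [-1.80e+02  1.00e-01  2.57e+01] q [-28.  23.  11.  95.  -5.  62. -80.] F [-0.7  0.9  1.1] w 0.0003
shift now-frame [0.0005 0.0003 0.0307] goal-frame [0.0005 0.0002 0.0307] turn [-0.   0.1 11.7]
```

```bash
python3 -m crank '0 0 0 0 0 6;0 0 0 0 0 6;0 0 0.025 0 0 0;0 0 0.025 0 0 0;0 0 0.025 0 0 0;0 0 0.025 0 0 0;0 0 0.025 0 0 0;0 0 0.015 0 0 0;0 0 0.013 0 0 0;0 0 0 0 0 0;0 0 0 0 0 0'
python3 - <<'E'
from h import *
dial(.03,.032,.076,14)
p,d=snap('side','s1')
i=cv2.imread('pics/s1.png')[110:230,180:320]; cv2.imwrite('pics/s1c.png',cv2.resize(i,None,fx=5,fy=5,interpolation=cv2.INTER_CUBIC))
E
```

```text
clock: 4.02
eef_pos: [0.5874, 0.1842, 0.0778]
tcp_rot: [180.0, 0.1, 14.0]
wrist_force: [-0.2, 0.4, 1.1]
gripper_width: -0.0001
finger_force: 0.0
t 4.02 p [0.5874 0.1842 0.0778] rpy [1.8e+02 1.0e-01 1.4e+01] q [-28.  34.  11. 101.  -9.  46. -89.] F [-0.2  0.4  1.1] w -0.0001
shift now-frame [0.0005 0.0001 0.0018] goal-frame [0.0005 0.0001 0.0018] turn [0.  0.1 0. ]
```

View pics/s1c.png

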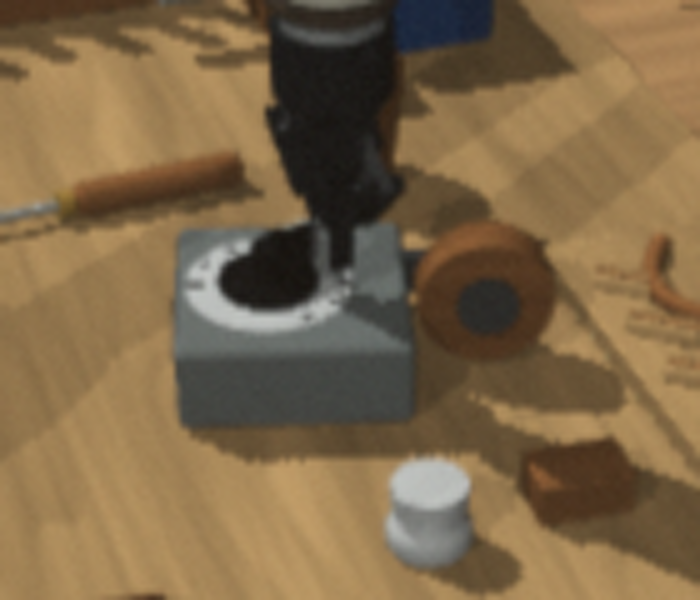

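The shut finger stands clear of the wing on its wheel side, at about (335,250), and above the skirt. Next I close the gap and orbit anticlockwise.

```bash
python3 -m crank '0 -0.005 0.002 0 0 0;0 -0.005 0 0 0 0;0.00213 -0.00326 0 0 0 -6;0.00213 -0.00326 0 0 0 -6;0.00213 -0.00326 0 0 0 -6;0.00213 -0.00326 0 0 0 -6;0.00213 -0.00326 0 0 0 -6;0.00213 -0.00326 0 0 0 -6;0.00213 -0.00326 0 0 0 -6;0.00213 -0.00326 0 0 0 -6;0.00213 -0.00326 0 0 0 -6;0.00213 -0.00326 0 0 0 -6'
python3 -c "
from h import *
dial(.03,.022,.076,74)
snap('top','t1')
i=cv2.imread('pics/t1.png')[155:230,160:235]; cv2.imwrite('pics/t1c.png',cv2.resize(i,None,fx=8,fy=8,interpolation=cv2.INTER_CUBIC))"
```

```text
clock: 5.07
eef_pos: [0.5807, 0.232, 0.0774]
tcp_rot: [179.9, -0.1, 74.3]
wrist_force: [0.2, -0.5, -0.4]
gripper_width: 0.0
finger_force: 0.3
t 5.07 p [0.5807 0.232  0.0774] rpy [ 1.799e+02 -1.000e-01  7.430e+01] q [-21.  34.  -4. 100.   3.  46. -42.] F [ 0.2 -0.5 -0.4] w 0.0
shift now-frame [-0.0012  0.      0.0014] goal-frame [-0.0012  0.      0.0014] turn [ 0.1 -0.1  0.3]
```

View pics/t1c.png

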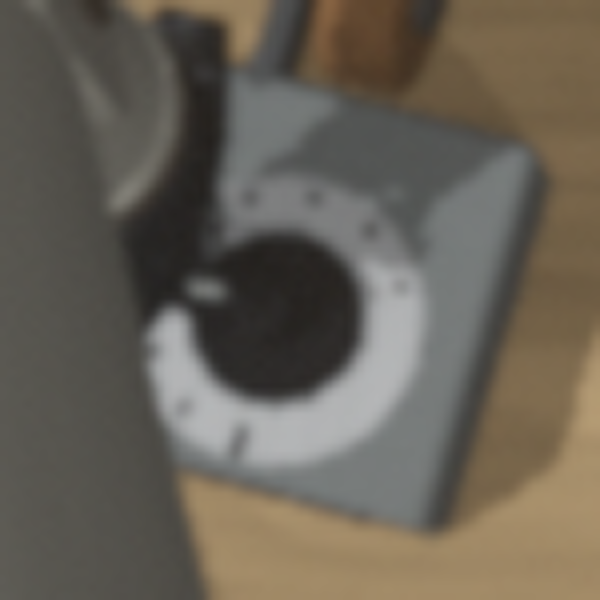

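The white line at about (205,288) now points at dot 3, and the tool is at 74°. I'll continue to about 158°.

```bash
python3 -m crank '0.00213 -0.00326 0 0 0 -6;0.00213 -0.00326 0 0 0 -6;0.00213 -0.00326 0 0 0 -6;0.00213 -0.00326 0 0 0 -6;0.00213 -0.00326 0 0 0 -6;0.00213 -0.00326 0 0 0 -6;0.00213 -0.00326 0 0 0 -6;0.00213 -0.00326 0 0 0 -6;0.00213 -0.00326 0 0 0 -6;0.00213 -0.00326 0 0 0 -6;0.00213 -0.00326 0 0 0 -6;0.00213 -0.00326 0 0 0 -6'
python3 -m crank '0.00213 -0.00326 0 0 0 -6;0.00213 -0.00326 0 0 0 -6;0 0 0 0 0 0'
python3 -c "
from h import *
dial(.03,.022,.076,158)
snap('top','t2')
i=cv2.imread('pics/t2.png')[155:230,160:235]; cv2.imwrite('pics/t2c.png',cv2.resize(i,None,fx=8,fy=8,interpolation=cv2.INTER_CUBIC))"
```

```text
clock: 6.12
eef_pos: [0.539, 0.2444, 0.0774]
tcp_rot: [179.8, 0.1, 146.2]
wrist_force: [1.5, 2.3, -0.8]
gripper_width: 0.0002
finger_force: 1.2
clock: 6.37
eef_pos: [0.5309, 0.2399, 0.0769]
tcp_rot: [180.0, 0.0, 158.1]
wrist_force: [-1.4, -1.0, 0.6]
gripper_width: -0.0003
finger_force: 0.0
t 6.37 p [0.5309 0.2399 0.0769] rpy [180.    0.  158.1] q [ -8.  33. -25. 105.  19.  45.  26.] F [-1.4 -1.   0.6] w -0.0003
shift now-frame [-0.0006 -0.      0.0009] goal-frame [-0.0006 -0.      0.0009] turn [0.  0.  0.1]
```

View pics/t2c.png

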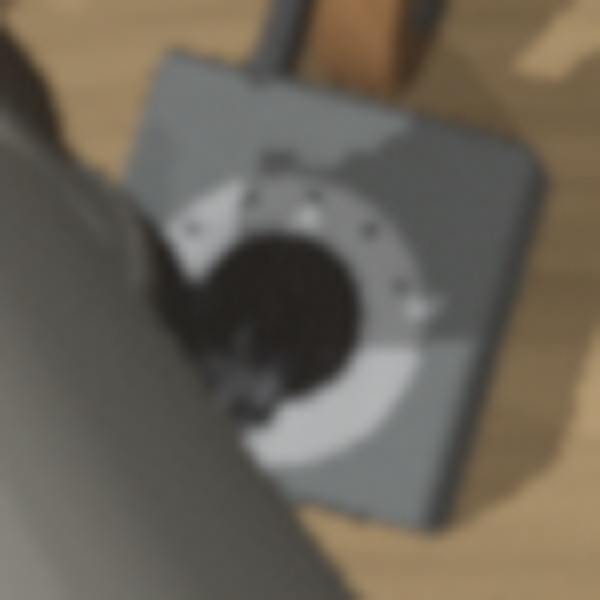

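The wing appears near off, with its end at about (255,405), partly hidden by the arm. I'll back away, lift, move above the start box and check the dial from there before pressing.

```bash
python3 -m crank '0 0.005 0 0 0 0;0 0.01 0 0 0 0;0 0 -0.03 0 0 0;0 0 -0.03 0 0 0;0 0 -0.03 0 0 0;0 0 -0.03 0 0 0;0 0 0 0 0 0'
python3 -c "
from h import *
rem(.5265,-.1995,.165,158)"
```

```text
clock: 7.0
eef_pos: [0.5407, 0.2573, 0.2033]
tcp_rot: [179.5, 0.4, 157.9]
wrist_force: [0.9, 1.3, 0.2]
gripper_width: 0.0003
finger_force: 0.0
t 7.0 p [0.5407 0.2573 0.2033] rpy [179.5   0.4 157.9] q [ -6.  25. -28.  99.  14.  59.  29.] F [0.9 1.3 0.2] w 0.0003
shift now-frame [-0.1581 -0.429   0.0357] goal-frame [-0.1579 -0.4289  0.0383] turn [ 0.5  0.4 -0.1]
```

```bash
python3 -m crank '-0.0132 -0.0357 0.003 0 0 0;-0.0132 -0.0357 0.003 0 0 0;-0.0132 -0.0357 0.003 0 0 0;-0.0132 -0.0357 0.003 0 0 0;-0.0132 -0.0357 0.003 0 0 0;-0.0132 -0.0357 0.003 0 0 0;-0.0132 -0.0357 0.003 0 0 0;-0.0132 -0.0357 0.003 0 0 0;-0.0132 -0.0357 0.003 0 0 0;-0.0132 -0.0357 0.003 0 0 0;-0.0132 -0.0357 0.003 0 0 0;-0.0132 -0.0357 0.003 0 0 0'
python3 -m crank '0 0 0 0 0 0;0 0 0 0 0 0'
python3 -c "
from h import *
rem(.5265,-.1995,.070,158)
snap('top','t3')
i=cv2.imread('pics/t3.png')[155:230,160:235]; cv2.imwrite('pics/t3c.png',cv2.resize(i,None,fx=8,fy=8,interpolation=cv2.INTER_CUBIC))"
```

```text
clock: 8.0
eef_pos: [0.5244, -0.2043, 0.1605]
tcp_rot: [180.0, 0.1, 157.9]
wrist_force: [1.6, -0.2, 0.2]
gripper_width: 0.0004
finger_force: 0.0
clock: 8.17
eef_pos: [0.5236, -0.2059, 0.16]
tcp_rot: [-180.0, 0.0, 157.6]
wrist_force: [-0.9, 0.5, 0.9]
gripper_width: -0.0001
finger_force: 0.0
t 8.17 p [ 0.5236 -0.2059  0.16  ] rpy [-180.     0.   157.6] q [ 34.  24. -19. 106.  10.  52.  78.] F [-0.9  0.5  0.9] w -0.0001
shift now-frame [-0.0003  0.007   0.09  ] goal-frame [-0.0003  0.007   0.09  ] turn [-0.   0.  -0.4]
```

View pics/t3c.png

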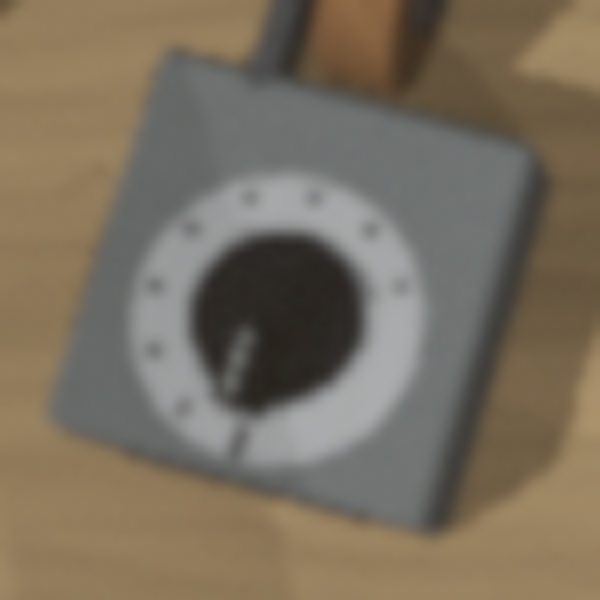

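The white line from (248,330) to (232,388) is in line with the off bar at (240,443), so the dial is at off. Now I press start.

```bash
python3 -m crank '0 0.007 0.02 0 0 0;0 0 0.03 0 0 0;0 0 0.025 0 0 0;0 0 0.01 0 0 0;0 0 0.005 0 0 0;0 0 0.005 0 0 0;0 0 0.003 0 0 0;0 0 0.002 0 0 0;0 0 0.001 0 0 0;0 0 0 0 0 0;0 0 0 0 0 0;0 0 0 0 0 0'
```

```text
clock: 9.22
eef_pos: [0.5271, -0.1954, 0.0611]
tcp_rot: [179.9, 0.1, 158.1]
wrist_force: [-2.0, 3.9, 8.1]
gripper_width: 0.0002
finger_force: 3.9
```

```bash
python3 -m crank '0 0 0.0015 0 0 0;0 0 0 0 0 0;0 0 0 0 0 0'
python3 -m crank '0 0 -0.01 0 0 0;0 0 -0.02 0 0 0;0 0 -0.03 0 0 0;0 0 -0.03 0 0 0;0 0 -0.03 0 0 0;0 0 0 0 0 0;0 0 0 0 0 0'
python3 -c "
from h import *
dial(.03,-.034,.19,164)"
```

```text
clock: 9.47
eef_pos: [0.5271, -0.1954, 0.0609]
tcp_rot: [180.0, 0.1, 158.1]
wrist_force: [-6.4, 4.9, 18.4]
gripper_width: 0.0003
finger_force: 9.6
clock: 10.05
eef_pos: [0.528, -0.1978, 0.1809]
tcp_rot: [-180.0, 0.4, 158.0]
wrist_force: [-0.8, 0.2, -0.8]
gripper_width: 0.0002
finger_force: 0.0
t 10.05 p [ 0.528  -0.1978  0.1809] rpy [-180.     0.4  158. ] q [ 34.  22. -20. 105.   9.  54.  78.] F [-0.8  0.2 -0.8] w 0.0002
shift now-frame [ 0.1571  0.3478 -0.0103] goal-frame [ 0.1197  0.3624 -0.0091] turn [-0.1  0.4 -6. ]
```

The button bottomed at 18 N and then came up. Now I move to the dial's other side.

```bash
python3 -m crank '0.0157 0.0348 -0.001 0 0 0;0.0157 0.0348 -0.001 0 0 0;0.0157 0.0348 -0.001 0 0 0;0.0157 0.0348 -0.001 0 0 0;0.0157 0.0348 -0.001 0 0 0;0.0157 0.0348 -0.001 0 0 0;0.0157 0.0348 -0.001 0 0 0;0.0157 0.0348 -0.001 0 0 0;0.0157 0.0348 -0.001 0 0 0;0.0157 0.0348 -0.001 0 0 0;0 0 0 0 0 -6;0 0 0 0 0 0'
python3 -c "
from h import *
dial(.03,-.034,.076,164)"
```

```text
clock: 11.05
eef_pos: [0.5093, 0.1885, 0.187]
tcp_rot: [180.0, -0.1, 164.6]
wrist_force: [0.0, -0.7, -0.1]
gripper_width: 0.0003
finger_force: 0.0
t 11.05 p [0.5093 0.1885 0.187 ] rpy [ 1.800e+02 -1.000e-01  1.646e+02] q [  2.  22. -30. 107.  13.  55.  40.] F [ 0.  -0.7 -0.1] w 0.0003
shift now-frame [-0.0048 -0.0039  0.111 ] goal-frame [-0.0047 -0.0038  0.111 ] turn [ 0.  -0.1  0.6]
```

```bash
python3 -m crank '-0.0047 -0.0038 0.02 0 0 0;0 0 0.03 0 0 0;0 0 0.03 0 0 0;0 0 0.02 0 0 0;0 0 0.01 0 0 0;0 0 0 0 0 0;0 0 0 0 0 0'
python3 -c "
from h import *
dial(.03,-.022,.076,164)"
```

```text
clock: 11.63
eef_pos: [0.5141, 0.1792, 0.0776]
tcp_rot: [-180.0, -0.0, 163.9]
wrist_force: [1.1, -0.1, 1.6]
gripper_width: -0.0
finger_force: 0.0
t 11.63 p [0.5141 0.1792 0.0776] rpy [-180.    -0.   163.9] q [ -1.  30. -26. 111.  19.  43.  36.] F [ 1.1 -0.1  1.6] w -0.0
shift now-frame [0.0025 0.0158 0.0015] goal-frame [0.0025 0.0158 0.0016] turn [-0.  -0.  -0.1]
```

```bash
python3 -m crank '0.0025 0.008 0.001 0 0 0;0 0.008 0 0 0 0;0.00213 0.00326 0 0 0 6;0.00213 0.00326 0 0 0 6;0.00213 0.00326 0 0 0 6;0.00213 0.00326 0 0 0 6;0.00213 0.00326 0 0 0 6;0.00213 0.00326 0 0 0 6;0.00213 0.00326 0 0 0 6;0.00213 0.00326 0 0 0 6;0.00213 0.00326 0 0 0 6;0.00213 0.00326 0 0 0 6'
python3 -m crank '0 0 0 0 0 0;0 0 0 0 0 0'
python3 -c "
from h import *
dial(.03,-.022,.076,104)
snap('top','t4')
i=cv2.imread('pics/t4.png')[155:230,160:235]; cv2.imwrite('pics/t4c.png',cv2.resize(i,None,fx=8,fy=8,interpolation=cv2.INTER_CUBIC))"
```

```text
clock: 12.63
eef_pos: [0.5231, 0.2347, 0.0782]
tcp_rot: [179.9, -0.1, 103.8]
wrist_force: [-1.2, -1.2, 0.8]
gripper_width: -0.0001
finger_force: 0.7
clock: 12.8
eef_pos: [0.5229, 0.2345, 0.0778]
tcp_rot: [179.9, -0.0, 104.3]
wrist_force: [-1.3, 0.2, 0.6]
gripper_width: 0.0001
finger_force: 0.2
t 12.8 p [0.5229 0.2345 0.0778] rpy [179.9  -0.  104.3] q [-17.  31. -12. 107.   9.  43. -20.] F [-1.3  0.2  0.6] w 0.0001
shift now-frame [-0.0025 -0.0011  0.0018] goal-frame [-0.0025 -0.0011  0.0018] turn [ 0.1 -0.   0.3]
```

View pics/t4c.png

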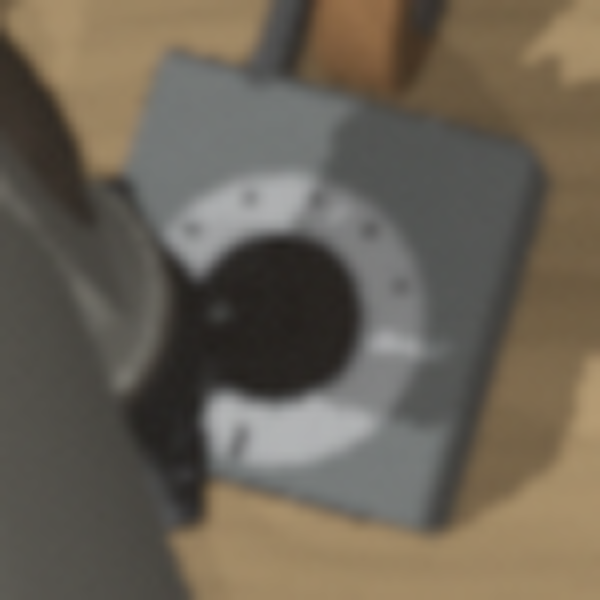

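The dial is on click 2: the line at about (215,312) points at the hidden dot 2, and the wing is flush with the tool at 104°. I go on to 50°, more slowly at the end, then back off and lift.

```bash
python3 -m crank '0.00213 0.00326 0 0 0 6;0.00213 0.00326 0 0 0 6;0.00213 0.00326 0 0 0 6;0.00213 0.00326 0 0 0 6;0.00213 0.00326 0 0 0 6;0.00213 0.00326 0 0 0 6;0.0011 0.0016 0 0 0 3;0.0011 0.0016 0 0 0 3;0.0011 0.0016 0 0 0 3;0.0011 0.0016 0 0 0 3;0.0011 0.0016 0 0 0 3;0.0011 0.0016 0 0 0 3'
python3 -m crank '0 0 0 0 0 0;0 0 0 0 0 0'
python3 -c "
from h import *
dial(.03,-.022,.076,50)"
```

```text
clock: 13.85
eef_pos: [0.5537, 0.2464, 0.0771]
tcp_rot: [-180.0, -0.0, 50.0]
wrist_force: [0.2, 0.3, -0.4]
gripper_width: 0.0001
finger_force: 0.0
clock: 14.02
eef_pos: [0.5537, 0.2462, 0.077]
tcp_rot: [180.0, -0.0, 50.2]
wrist_force: [-0.4, -0.0, -0.6]
gripper_width: 0.0002
finger_force: 0.0
t 14.02 p [0.5537 0.2462 0.077 ] rpy [180.   -0.   50.2] q [-28.  33.   1. 103.  -1.  45. -65.] F [-0.4 -0.  -0.6] w 0.0002
shift now-frame [-0.0009  0.0005  0.001 ] goal-frame [-0.0009  0.0005  0.001 ] turn [ 0.  -0.   0.2]
```

```bash
python3 -m crank '0 -0.006 0 0 0 0;0 -0.01 0 0 0 0;0 0 -0.02 0 0 0;0 0 -0.035 0 0 0;0 0 -0.035 0 0 0;0 0 -0.035 0 0 0'
python3 -m crank '-0.023 0.0193 0 0 0 0;-0.023 0.0193 0 0 0 0;-0.023 0.0193 0 0 0 0;-0.023 0.0193 0 0 0 0;-0.023 0.0193 0 0 0 0;-0.023 0.0193 0 0 0 0;-0.023 0.0193 0 0 0 0;-0.023 0.0193 0 0 0 0;-0.023 0.0193 0 0 0 0;-0.023 0.0193 0 0 0 0;0 0 0 0 0 0;0 0 0 0 0 0'
python3 -c "
from h import *
print(arm.sense()['eef_pos'])
snap('top','t5')
i=cv2.imread('pics/t5.png')[155:230,160:235]; cv2.imwrite('pics/t5c.png',cv2.resize(i,None,fx=8,fy=8,interpolation=cv2.INTER_CUBIC))"
```

```text
clock: 14.52
eef_pos: [0.5396, 0.2571, 0.2027]
tcp_rot: [-179.9, 0.1, 50.2]
wrist_force: [0.8, 0.2, -0.1]
gripper_width: -0.0001
finger_force: 0.0
clock: 15.52
eef_pos: [0.5407, -0.0453, 0.2018]
tcp_rot: [180.0, 0.0, 49.9]
wrist_force: [-0.4, 1.1, -0.2]
gripper_width: 0.0005
finger_force: 0.0
[ 0.54071269 -0.04533736  0.20181063]
```

View pics/t5c.png

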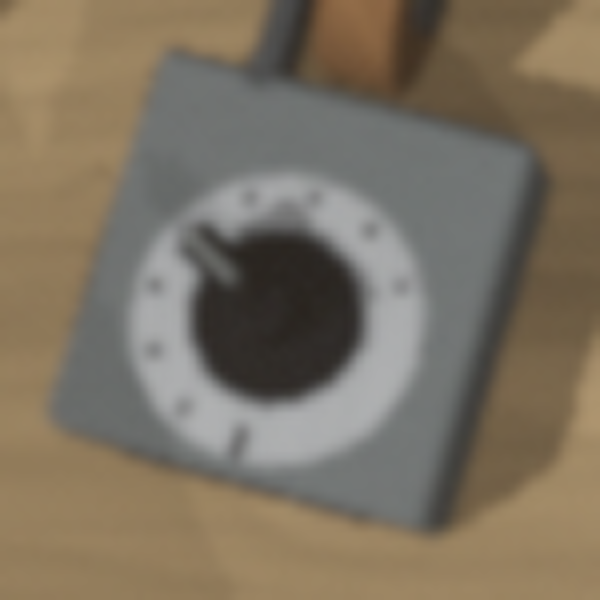

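The white line from (237,280) to (195,235) points at dot 4, the only one hidden; dots 1, 2, 3 and 5 are visible. The arm is clear.

```bash
python3 -c "
from workcell import arm
print(arm.sign_off())"
```

```text
the job is handed in; nothing more can be done
None
```

The job is handed in: I pushed the dial back to off, pressed start fully down and let it come up, then pushed the dial to its fourth click, where the last picture shows it resting with the arm clear (the hand-in returned no verdict).

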